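Unlock the awning control and run the awning out

ROBOT

A 6-joint arm with a two-finger parallel gripper is mounted at the origin on the work surface. World frame = base frame: x ahead of the robot, y to its left, z up, the work surface at z = 0. Lengths are in m, angles in degrees, forces in N, time in s.
With the tool pointing down it reaches from about 0.25 to 0.725 m from the base axis. Payload 9.7 kg.
Tool frame: the origin (TCP) lies at the very end of the fingers, on their centre line; the grasp point (between the pads) lies 19 mm behind it (bot.grip_depth is the distance from the TCP to the grasp point, in m); z points along the fingers, y is the direction in which the jaws open and shut (so a half turn about z gives the same grasp; the last joint's range is limited). The gripper opens to 85 mm and grips with 20 to 120 N. Pads are 22 mm wide; open, the fingers measure 114 mm over their backs; the gripper's body (76 mm by 85 mm) begins 54 mm behind the grasp point. The pads swing forward as they close: fully open they stand 13 mm farther back than shut.
Start: joints at [-73.167, 4.979, 10.078, 95.1, 0, 90], TCP at [0.159, -0.526, 0.231] pointing down, gripper open.
Joint ranges: [-179.16, 179.16], [-48.56, 103.87], [-65.8, 70.77], [-126.05, 130.52], [-82.76, 87.17], [-180, 180]. Speed limits (degrees/s): [127.2, 127.2, 147.25, 180, 180, 180].

INTERFACE

Orientations are given as [roll, pitch, yaw] about the fixed x, y, z axes, in that order (R = Rz(yaw) Ry(pitch) Rx(roll)).
In Python, from workcell import bot, viewer gives the robot as it stands.
- The arm moves only by the tool arm_command, never from a script. Its argument "motion" is a list of rows, each a list of 3 entries, a list of its own where there are three numbers: the opening, from 0 (shut) to 1 (fully open), then the shift along the tool's x, y, z in units of 60 mm (1.0 is 60 mm), then the turn, a rotation vector about the tool's x, y, z in units of 6 degrees (1.0 is 6 degrees). A call has 1 to 12 rows; each row shifts and turns the commanded pose from where the row before left it, along the tool's axes as they then stand; what a row does not reach is not made up. A row lasts 1/8 s, in which the tool goes at most 62.5 mm and 10.7 degrees, less where a joint would pass 70% of its speed; a pose out of reach is approached as far as the arm can. A call is refused whole if a number of a shift passes 1 or a number of a turn 1, either way. A call with a gripper value outside its range is refused whole. The fingers move at their own pace and stop on an object; "newtons" is the grip in N (left out, the last holds). Time passes only in rows, so rows that do not move let the fingers close. It gives the time, the measured TCP pose, the force and the opening at its end, in the units of the state.
- bot.get_obs(): the state, without advancing time (a new reading comes with each control period).
- viewer.camera(name): name is "side" or "top"; returns the picture (400x640x3 uint8, blue, green, red); there is no depth.
- viewer.calibration(name): a dict with "fx", "fy", "cx", "cy" (pixels), "T" (4x4, takes a point from camera to world coordinates). Camera axes: x right, y down, z forward; pixel columns grow to the right and rows downward; lengths in m; the calibration is good to about 2 mm. A picture is of the moment at which its call begins. calibration takes no time and is no camera call.
- bot.job_done(): hands the job in, once; it reports no verdict.
The state is a dict: "time": time; "q": joint angles; "qd": joint speeds; "joint_efforts": joint torques, N m; "ee_pos": TCP position; "tcp_rot": TCP orientation; "wrist_force": force on the tool from outside, world axes, zero at the start; "torque": the same for the moment, N m; "opening": finger opening in m.
Only numpy, scipy, OpenCV 4.12 (cv2) and the standard library are available. Lean on these libraries where they do the work, as an engineer would, in place of code of your own. Each camera call takes 0.05 s, during which the arm holds its last target.

TASK

The awning control by the balcony door is locked: lift the grey lock block straight up out from between its two grooved ribs and set it down gently in the ceramic dish on the bamboo tray. Then push the stick over into the gap the block has left, through its soft travel and on until it presses firmly on the switch inside; hold it there for at least two seconds without forcing it, and let it spring back to the middle. Leave the dish, soap pump, toothbrush cup and comb where they are.

Things in the scene. Friction and masses are not known exactly. Their poses are not given: they have to be found in the camera images.
- control: Fixed white box, 180 (x) x 120 (y) x 40 mm high; origin at the centre of its underside. Its +x runs from the stick to the lock block: the way to push the stick. On top two grooved ribs, each 28 (x) x 15 (y) mm, tops 70 mm above the work surface, centred at x +10, y +/-37 mm; the lock block stands between them. Stick pivot at x -35, y 0, 36 mm up.
- stick: Spring-centred two-axis stick: 12 mm steel rod, black knob 32 mm in diameter and 30 mm high (96 to 126 mm above the work surface when upright). Origin at the pivot, z along the stick. A soft spring centres it: about 2 to 3 N at the knob at 0.4 rad.
- knob (a point): centre of the stick's knob, 76 mm from the pivot along the stick
- tilt (a joint): tilt of the stick in rad: 0 upright, positive towards the control's +x (the lock block's side)
- side (a joint): sideways tilt of the stick about the control's x axis, in rad, 0 upright
- switchbox: Switch hidden in the box, origin at the stick's pivot; only felt. The stick meets it at 0.30 to 0.48 rad tilt, different each time and not shown by any reading: there the push at the knob jumps by 3 N, then grows about 1.3 N per mm. The awning runs while the push at the knob exceeds about 8 N (aim for 10 N); over about 15 N breaks it.
- block: Loose grey block, 78 mm tall, about 110 g, origin at its centre half-way up, y from rib to rib. Lower 32 mm: 20 (x) x 56 (y) mm, with 8 mm thick tongues (69 mm over both) in the ribs' grooves, 1.5 to 2 mm play. Upper 46 mm: plain handle 30 (y) x 20 (x) mm, clear above the ribs. It stands on the box (40 mm up) and must rise 30 mm to leave the grooves.
- dish: Loose white ceramic dish, round, 144 mm across at the rim, 24 mm high, 6 mm floor, flat inside over 108 mm; origin at the centre of its underside. It stands on the tray, whose floor is 8 mm above the work surface.
- tray: Fixed bamboo tray 340 (x) x 260 (y) mm, floor 8 mm and rim 18 mm above the work surface; origin at the centre of its underside. The dish stands on its near half, the comb lies across its middle, the pump and the cup stand on its far half.
- pump: grey soap pump, 70 mm in diameter, 173 mm tall, origin at the centre of its underside; leave alone
- cup: white toothbrush cup, 72 mm in diameter, 95 mm tall, origin at the centre of its underside; leave alone
- comb: blue comb, 170 (y) x 34 x 5 mm, lying flat, origin at the centre of its underside; leave alone
Mind the look-alikes: they are no part of the job. Leave any green or red look-alike of the control alone.

How it is judged:
By the outcome, as a careful person would: the job done as asked, in the order asked, and still so for the second after the job is handed in, with the robot touching nothing.
It also fails if it takes over 67 s, if anything falls off the work surface, if the arm or the gripper's body presses on something with over 40 N, if the wrist force passes 120 N, or if a joint passes its speed limit or range.

## Working session

There is one attempt and no reset: what is moved stays moved. The work goes in short steps, Python scripts to look and compute and a tool call to move; the robot and the scene stay as the last step left them, time stands still between calls to the robot, and variables do not carry over. Pictures are saved under pics/ and viewed, and the job is handed in when it is done.

Besides the shell and the picture viewer there is one more tool, called after "Request:" as name([rows], argument=value, ...), one row to a line, values as JSON. arm_command: Moves the arm, as the interface text tells. Its arguments: {"type":"object","properties":{"motion":{"type":"array"},"newtons":{"type":"number"}},"required":["motion"]}

```bash
mkdir -p pics; ls; python3 - <<'E'
from workcell import bot, viewer
import cv2
for n in("top","side"):
    im=viewer.camera(n); cv2.imwrite(f"pics/{n}0.png",im)
    c=viewer.calibration(n); print(n,{k:(v.round(4).tolist() if k=="T" else v) for k,v in c.items()})
print(bot.get_obs(), bot.grip_depth)
E
```

```text
pics
top {'fx': 454.595217465617, 'fy': 454.595217465617, 'cx': 318.91948016515323, 'cy': 192.24176490475057, 'T': [[-0.0107, -0.9902, 0.1389, 0.3884], [-0.9997, 0.0136, 0.0197, 0.0102], [-0.0214, -0.1386, -0.9901, 1.1751], [0.0, 0.0, 0.0, 1.0]]}
side {'fx': 382.50952571120376, 'fy': 382.50952571120376, 'cx': 326.3073486390524, 'cy': 198.3375405933748, 'T': [[-0.9144, -0.2567, 0.3129, 0.2581], [-0.4043, 0.5434, -0.7357, 0.6721], [0.0188, -0.7993, -0.6007, 0.6286], [0.0, 0.0, 0.0, 1.0]]}
{'time': 0.1, 'q': array([-7.31684353e+01,  5.01003356e+00,  1.00393357e+01,  9.50977712e+01,
       -6.18536997e-04,  8.99987655e+01]), 'qd': array([ 0.01344291, -0.06852508,  0.06112394,  0.09775644,  0.09232528,
       -0.07465898]), 'joint_efforts': array([-9.64844694e-04, -5.21562302e+01,  4.65653658e+01,  1.60133449e-02,
       -5.33555817e-05,  1.09775007e-05]), 'ee_pos': array([ 0.15920024, -0.5262593 ,  0.230637  ]), 'tcp_rot': array([-1.79931531e+02,  6.17061360e-04,  1.68327999e+01]), 'wrist_force': array([-0.05434202,  0.27465364, -0.64168763]), 'torque': array([ 0.04269435, -0.00448272,  0.04784316]), 'opening': 0.08555250318321779} 0.0187
```

View pics/top0.png

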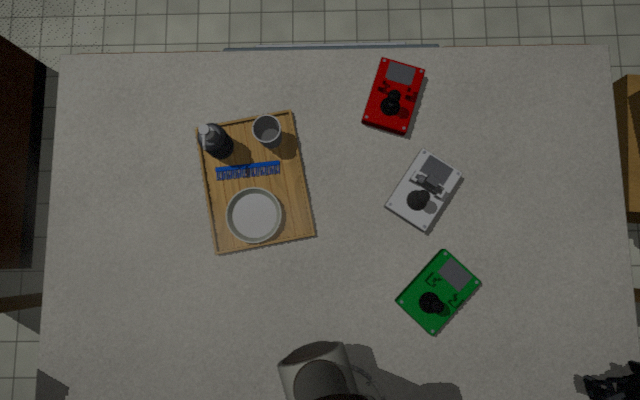

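View pics/side0.png

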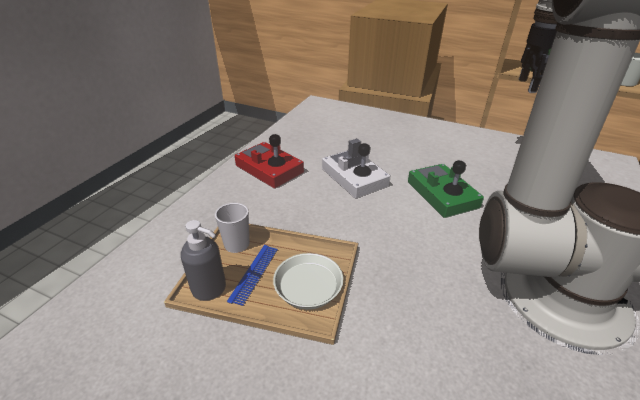

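The top view shows three candidates: a red control at (394,96), a white one at (425,190) with the grey block at about (431,183), and a green one at (438,292). The white one matches the description. The dish is at (254,215). I'll check the choice in close crops.

```bash
python3 - <<'E'
import cv2,numpy as np
t=cv2.imread("pics/top0.png");s=cv2.imread("pics/side0.png")
a=cv2.resize(t[140:240,375:475],None,fx=6,fy=6,interpolation=cv2.INTER_CUBIC)
b=cv2.resize(s[130:200,315:395],None,fx=8,fy=8,interpolation=cv2.INTER_CUBIC)
def grid(im,x0,y0,f):
    for k in range(0,im.shape[1]//f,10):
        cv2.putText(im,str(x0+k),(k*f,10),0,.4,(0,0,255),1); cv2.line(im,(k*f,0),(k*f,im.shape[0]),(0,0,255) ,1) if 0 else cv2.line(im,(k*f,12),(k*f,20),(0,0,255),1)
    for k in range(0,im.shape[0]//f,10):
        cv2.putText(im,str(y0+k),(0,k*f+4),0,.4,(255,0,0),1)
grid(a,375,140,6);grid(b,315,130,8)
cv2.imwrite("pics/ca.png",a);cv2.imwrite("pics/cb.png",b)
E
```

```text
(no output)
```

View pics/ca.png

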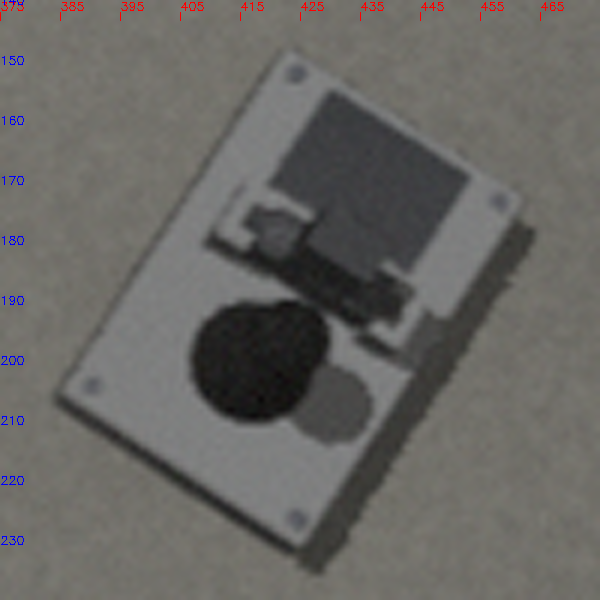

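View pics/cb.png

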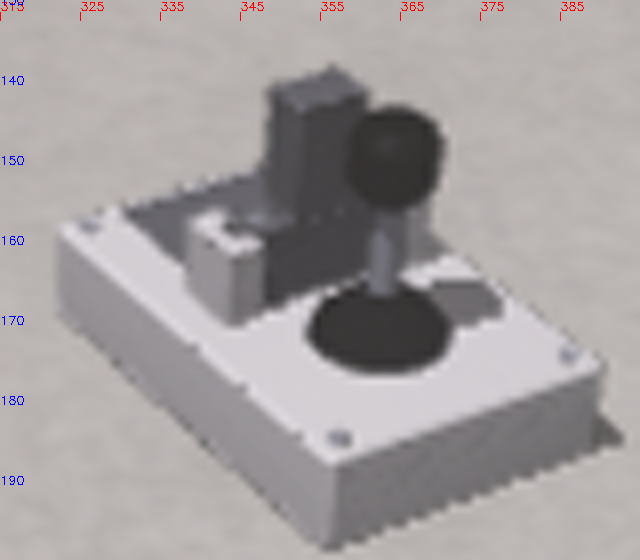

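```bash
cat > h.py <<'E'
import numpy as np,cv2
from workcell import bot,viewer
from scipy.optimize import least_squares
C={n:viewer.calibration(n) for n in("top","side")}
def proj(n,P):
    c=C[n];T=np.asarray(c["T"]);p=(np.atleast_2d(P)-T[:3,3])@T[:3,:3]
    return np.c_[c["fx"]*p[:,0]/p[:,2]+c["cx"],c["fy"]*p[:,1]/p[:,2]+c["cy"]]
def unproj(n,uv,z):
    c=C[n];T=np.asarray(c["T"]);d=T[:3,:3]@np.array([(uv[0]-c["cx"])/c["fx"],(uv[1]-c["cy"])/c["fy"],1])
    o=T[:3,3];return o+d*(z-o[2])/d[2]
def Rz(a):
    return np.array([[np.cos(a),-np.sin(a),0],[np.sin(a),np.cos(a),0],[0,0,1]])
def W(pose,P):return np.atleast_2d(P)@Rz(pose[2]).T+[pose[0],pose[1],0]
E
python3 - <<'E'
from h import *
f=lambda u,v,x0,y0,s:(x0+(u+.5)/s-.5,y0+(v+.5)/s-.5)
obs=[("top",f(290,47,375,140,6),(.09,.06)),("top",f(525,203,375,140,6),(.09,-.06)),("top",f(298,545,375,140,6),(-.09,-.06)),("top",f(60,393,375,140,6),(-.09,.06)),
("side",f(58,232,315,130,8),(.09,.06)),("side",f(330,465,315,130,8),(-.09,.06)),("side",f(605,368,315,130,8),(-.09,-.06))]
def r(p,ns=("top","side")):
    return np.concatenate([(proj(n,W(p,[*xy,.04]))[0]-uv) for n,uv,xy in obs if n in ns])
for ns in (("top",),("side",),("top","side")):
    s=least_squares(r,[.4,-.2,-.6],args=(ns,));print(ns,s.x[:2],np.degrees(s.x[2]),s.fun.round(1))
p=s.x; np.save("ctrl.npy",p)
# block top, knob
print("block",W(p,[.01,0,.118]),proj("top",W(p,[.01,0,.118])),proj("side",W(p,[.01,0,.118])))
print("knob",W(p,[-.035,0,.112]),proj("top",W(p,[-.035,0,.112])),proj("side",W(p,[-.035,0,.112])))
t=cv2.imread("pics/top0.png");sd=cv2.imread("pics/side0.png")
# dish rim ellipse from top
crop=cv2.resize(t[180:250,215:295],None,fx=8,fy=8,interpolation=cv2.INTER_CUBIC)
pts=dict(box=[(a,b,.04) for a,b in((.09,.06),(.09,-.06),(-.09,-.06),(-.09,.06))],blk=[(.01+a,b,.118) for a,b in((.01,.015),(.01,-.015),(-.01,-.015),(-.01,.015))],
r1=[(.01+a,.037+b,.07) for a,b in((.014,.0075),(.014,-.0075),(-.014,-.0075),(-.014,.0075))],r2=[(.01+a,-.037+b,.07) for a,b in((.014,.0075),(.014,-.0075),(-.014,-.0075),(-.014,.0075))])
for n,im,x0,y0,w,h,s,name in(("top",t,375,140,100,100,6,"a"),("side",sd,315,130,80,70,8,"b")):
    c=cv2.resize(im[y0:y0+h,x0:x0+w],None,fx=s,fy=s,interpolation=cv2.INTER_CUBIC)
    for P in pts.values():
        q=(proj(n,W(p,np.array(P)))-[x0,y0]+.5)*s-.5
        cv2.polylines(c,[q.round().astype(int)],True,(0,255,0),1)
    cv2.imwrite(f"pics/ov_{name}.png",c)
cv2.imwrite("pics/dish.png",crop)
E
```

```text
('top',) [ 0.55287602 -0.23007386] -35.01102264836236 [-0.2 -0.7  0.9 -0.6  0.1  1.5 -0.8 -0.3]
('side',) [ 0.55201989 -0.22456016] -34.74228726724761 [-0.7 -0.8 -0.1  0.4  0.7  0.1]
('top', 'side') [ 0.55285362 -0.22919343] -35.00112082252447 [-0.6 -0.7  0.6 -0.6 -0.2  1.5 -1.2 -0.2 -0.2 -1.7  0.  -0.6  0.9 -0.7]
block [[ 0.56104503 -0.23492935  0.118     ]] [[432.30887978 180.41873126]] [[354.96123307 140.18069782]]
knob [[ 0.5241837  -0.20911769  0.112     ]] [[421.39718782 196.4875357 ]] [[364.20298241 149.06144938]]
```

View pics/ov_a.png

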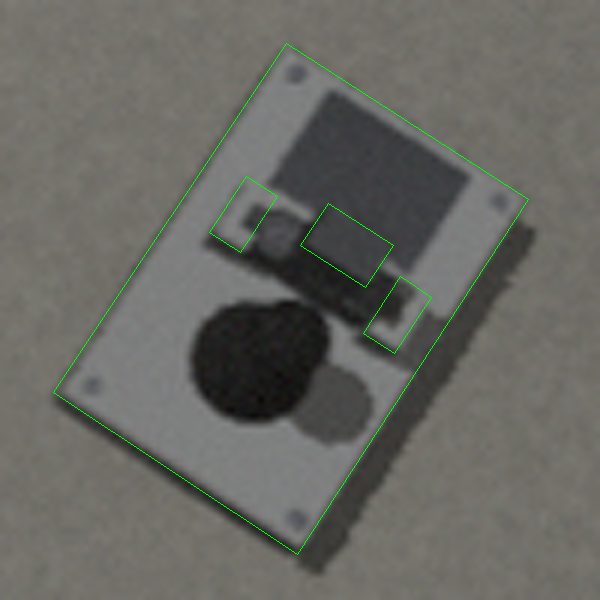

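View pics/ov_b.png

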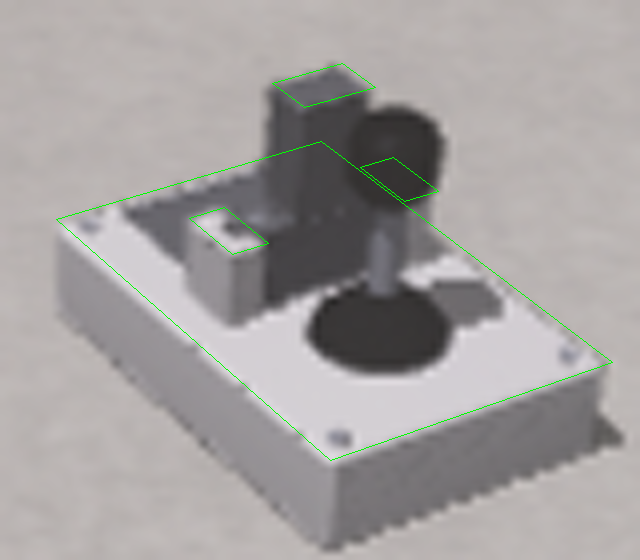

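View pics/dish.png

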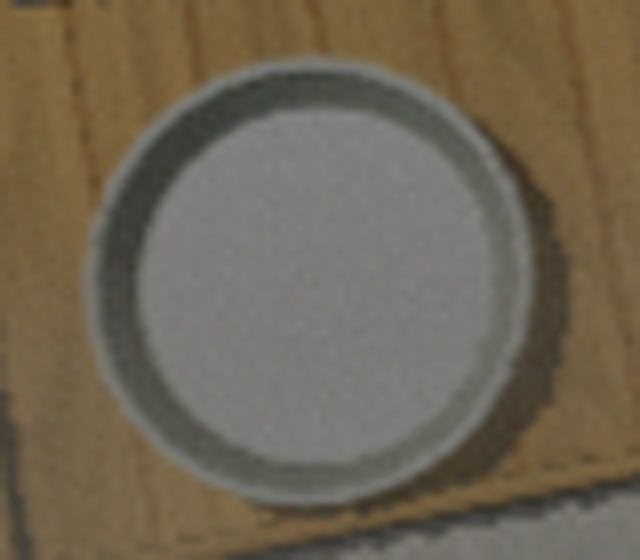

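Both crops confirm the white control: the grey handle stands between the white ribs, and the stick has a black knob. The fitted outline sits on the box, handle and ribs to about 1 px. Next I'll measure the dish.

```bash
python3 - <<'E'
from h import *
print("dish top",unproj("top",(215+312.5/8-.5,180+281.5/8-.5),.032))
s=cv2.imread("pics/side0.png");c=cv2.resize(s[245:320,265:355],None,fx=7,fy=7,interpolation=cv2.INTER_CUBIC)
d=unproj("top",(215+312.5/8-.5,180+281.5/8-.5),.032)
a=np.linspace(0,2*np.pi,60)
for dd,col in((d,(0,255,0)),):
    P=np.c_[d[0]+.072*np.cos(a),d[1]+.072*np.sin(a),0*a+.032]
    q=(proj("side",P)-[265,245]+.5)*7-.5
    cv2.polylines(c,[q.round().astype(int)],True,col,1)
cv2.imwrite("pics/dish_s.png",c)
p=np.load("ctrl.npy");o=bot.get_obs()
b=W(p,[.01,0,0])[0];print("block-tcp world",b-o["ee_pos"])
E
```

```text
dish top [0.49369343 0.19893678 0.032     ]
block-tcp world [ 0.4018448   0.29132995 -0.230637  ]
```

View pics/dish_s.png

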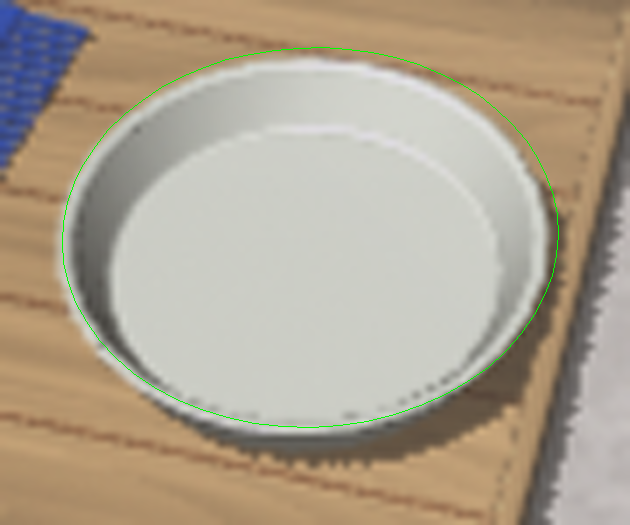

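```bash
cat >> h.py <<'E'
from scipy.spatial.transform import Rotation as Ro
def plan(tgt,yaw,n):
    o=bot.get_obs();R=Ro.from_euler("xyz",o["tcp_rot"],degrees=True);p=o["ee_pos"].copy()
    G=Ro.from_euler("xyz",[180,0,yaw],degrees=True); rv=(R.inv()*G).as_rotvec(degrees=True)/n
    d=(np.array(tgt)-p)/n
    for i in range(n):
        print((R.inv().apply(d)/.06).round(2).tolist(),(rv/6).round(2).tolist()); R=R*Ro.from_rotvec(rv,degrees=True)
def st():
    o=bot.get_obs();p=np.load("ctrl.npy")
    f=Rz(p[2]).T@o["wrist_force"]; l=(o["ee_pos"]-[p[0],p[1],0])@Rz(p[2])
    print("t",round(o["time"],2),"tcp",o["ee_pos"].round(4),o["tcp_rot"].round(2),"ctrl-local",l.round(4),"F(ctrl)",f.round(2),"T",o["torque"].round(2),"op",round(o["opening"],4))
E
python3 - <<'E'
from h import *
p=np.load("ctrl.npy");p[:2]=.5528,-.2275;np.save("ctrl.npy",p)
b=W(p,[.01,0,0])[0];print(b)
plan([b[0],b[1],.19],-35,12)
E
```

```text
[ 0.56099141 -0.23323592  0.        ]
[0.65, -0.23, 0.06] [-0.0, 0.0, 0.72]
[0.63, -0.28, 0.06] [-0.0, 0.0, 0.72]
[0.61, -0.32, 0.06] [-0.0, 0.0, 0.72]
[0.58, -0.37, 0.06] [-0.0, 0.0, 0.72]
[0.55, -0.41, 0.06] [-0.0, 0.0, 0.72]
[0.52, -0.45, 0.06] [-0.0, 0.0, 0.72]
[0.49, -0.49, 0.06] [-0.0, 0.0, 0.72]
[0.45, -0.53, 0.06] [-0.0, 0.0, 0.72]
[0.41, -0.56, 0.06] [-0.0, 0.0, 0.72]
[0.36, -0.59, 0.06] [-0.0, 0.0, 0.72]
[0.32, -0.61, 0.06] [-0.0, 0.0, 0.72]
[0.27, -0.63, 0.06] [-0.0, 0.0, 0.72]
```

Request:
arm_command([
  [0.7,[0.65,-0.23,0.06],[0,0,0.72]],
  [0.7,[0.63,-0.28,0.06],[0,0,0.72]],
  [0.7,[0.61,-0.32,0.06],[0,0,0.72]],
  [0.7,[0.58,-0.37,0.06],[0,0,0.72]],
  [0.7,[0.55,-0.41,0.06],[0,0,0.72]],
  [0.7,[0.52,-0.45,0.06],[0,0,0.72]],
  [0.7,[0.49,-0.49,0.06],[0,0,0.72]],
  [0.7,[0.45,-0.53,0.06],[0,0,0.72]],
  [0.7,[0.41,-0.56,0.06],[0,0,0.72]],
  [0.7,[0.36,-0.59,0.06],[0,0,0.72]],
  [0.7,[0.32,-0.61,0.06],[0,0,0.72]],
  [0.7,[0.27,-0.63,0.06],[0,0,0.72]],
], newtons=30)

```text
time: 1.6
ee_pos: [0.5314, -0.2824, 0.1881]
tcp_rot: [-177.4, 0.2, -29.1]
wrist_force: [-0.1, 0.6, -0.0]
opening: 0.0601
```

Request:
arm_command([
  [0.7,[0,0,0],[0,0,0]],
  [0.7,[0,0,0],[0,0,0]],
  [0.7,[0,0,0],[0,0,0]],
])

```text
time: 1.98
ee_pos: [0.5299, -0.2837, 0.1891]
tcp_rot: [-177.5, 0.1, -29.3]
wrist_force: [-0.2, -1.0, -0.7]
opening: 0.0597
```

```bash
python3 - <<'E'
from h import *
t=viewer.camera("top");s=viewer.camera("side")
a=cv2.resize(t[140:240,375:475],None,fx=4,fy=4);b=cv2.resize(s[100:200,315:415],None,fx=4,fy=4)
cv2.imwrite("pics/p1.png",np.hstack([a,b]));st()
p=np.load("ctrl.npy");b=W(p,[.01,0,0])[0]; plan([b[0],b[1],.082],-35,4)
E
```

```text
t 2.08 tcp [ 0.53   -0.2837  0.1891] [-1.7746e+02  1.1000e-01 -2.9310e+01] ctrl-local [ 0.0135 -0.0591  0.1891] F(ctrl) [ 0.31  0.5  -0.26] T [-0.08  0.04 -0.02] op 0.0598
[0.01, -0.23, 0.46] [-0.11, 0.01, 0.24]
[0.0, -0.23, 0.45] [-0.11, 0.01, 0.24]
[-0.0, -0.24, 0.45] [-0.11, 0.01, 0.24]
[-0.01, -0.24, 0.45] [-0.11, 0.01, 0.24]
```

View pics/p1.png

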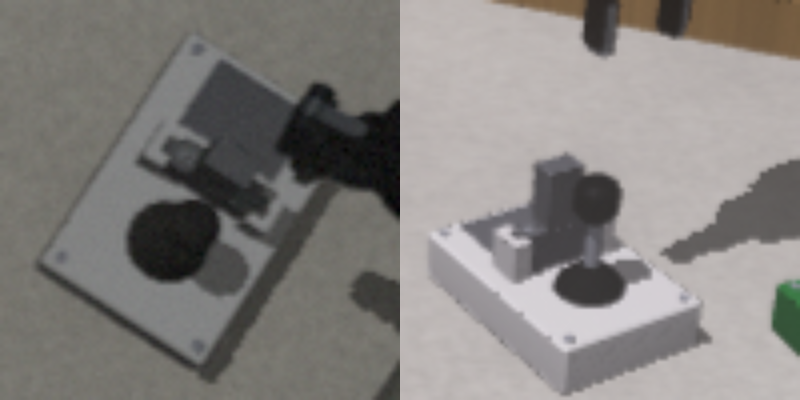

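The scene is undisturbed. The gripper is about 59 mm short to the −y side of the block because some rows were speed-limited. I'll finish the approach and level the tool while still high.

```bash
python3 - <<'E'
from h import *
p=np.load("ctrl.npy");b=W(p,[.01,0,0])[0]; plan([b[0],b[1],.15],-35,4)
E
```

```text
[0.01, -0.24, 0.17] [-0.11, 0.01, 0.24]
[0.0, -0.24, 0.17] [-0.11, 0.01, 0.24]
[-0.0, -0.24, 0.17] [-0.11, 0.01, 0.24]
[-0.01, -0.24, 0.17] [-0.11, 0.01, 0.24]
```

Request:
arm_command([
  [0.7,[0,-0.24,0.17],[-0.11,0.01,0.24]],
  [0.7,[0,-0.24,0.17],[-0.11,0.01,0.24]],
  [0.7,[0,-0.24,0.17],[-0.11,0.01,0.24]],
  [0.7,[0,-0.24,0.17],[-0.11,0.01,0.24]],
  [0.7,[0,0,0],[0,0,0]],
  [0.7,[0,0,0],[0,0,0]],
])

```text
time: 2.82
ee_pos: [0.5301, -0.2839, 0.1508]
tcp_rot: [-177.5, 0.1, -29.3]
wrist_force: [0.4, 0.0, 0.3]
opening: 0.0598
```

```bash
python3 - <<'E'
from h import *
t=viewer.camera("top");s=viewer.camera("side")
a=cv2.resize(t[140:240,375:475],None,fx=4,fy=4);b=cv2.resize(s[100:200,315:415],None,fx=4,fy=4)
cv2.imwrite("pics/p2.png",np.hstack([a,b]));st()
p=np.load("ctrl.npy");b=W(p,[.01,0,0])[0]; plan([b[0],b[1],.082],-35,4)
E
```

```text
t 2.92 tcp [ 0.5302 -0.2839  0.151 ] [-1.7753e+02  1.1000e-01 -2.9280e+01] ctrl-local [ 0.0139 -0.0592  0.151 ] F(ctrl) [ 0.06  0.51 -0.87] T [-0.1   0.05  0.02] op 0.0601
[0.01, -0.23, 0.3] [-0.1, 0.01, 0.24]
[0.0, -0.24, 0.3] [-0.1, 0.01, 0.24]
[-0.0, -0.24, 0.29] [-0.1, 0.01, 0.24]
[-0.01, -0.24, 0.29] [-0.1, 0.01, 0.24]
```

View pics/p2.png

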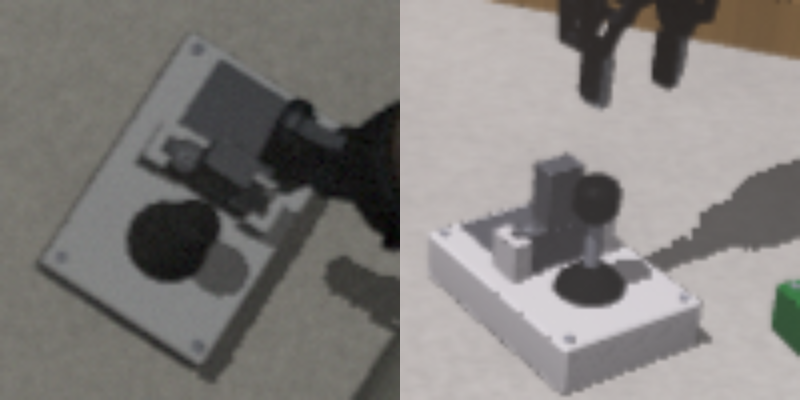

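```bash
python3 - <<'E'
from h import *
o=bot.get_obs();print(o["q"].round(2),o["qd"].round(2),o["joint_efforts"].round(1))
E
```

```text
[-29.34  11.28   8.18  87.01   2.47 179.94] [0.01 0.09 0.01 0.   0.04 0.03] [  0.  -59.2  46.8   0.    0.1  -0. ]
```

Joint 6 has hit its 180° limit, since yaw = q1+180−q6. I'll use the equivalent grasp at yaw 145°, which needs a turn of −174° about tool z.

Request:
arm_command([
  [0.7,[0,0,-0.3],[0,0,-1]],
  [0.7,[0,0,-0.3],[0,0,-1]],
  [0.7,[0,0,0],[0,0,-1]],
  [0.7,[0,0,0],[0,0,-1]],
  [0.7,[0,0,0],[0,0,-1]],
  [0.7,[0,0,0],[0,0,-1]],
  [0.7,[0,0,0],[0,0,-1]],
  [0.7,[0,0,0],[0,0,-1]],
  [0.7,[0,0,0],[0,0,-1]],
  [0.7,[0,0,0],[0,0,-1]],
  [0.7,[0,0,0],[0,0,-1]],
  [0.7,[0,0,0],[0,0,-1]],
])

```text
time: 4.42
ee_pos: [0.5295, -0.2853, 0.1869]
tcp_rot: [-179.1, -2.3, 42.9]
wrist_force: [0.5, 0.2, 0.2]
opening: 0.06
```

Request:
arm_command([
  [0.7,[0,0,0],[0,0,-1]],
  [0.7,[0,0,0],[0,0,-1]],
  [0.7,[0,0,0],[0,0,-1]],
  [0.7,[0,0,0],[0,0,-1]],
  [0.7,[0,0,0],[0,0,-1]],
  [0.7,[0,0,0],[0,0,-1]],
  [0.7,[0,0,0],[0,0,-1]],
  [0.7,[0,0,0],[0,0,-1]],
  [0.7,[0,0,0],[0,0,-1]],
  [0.7,[0,0,0],[0,0,-1]],
  [0.7,[0,0,0],[0,0,-1]],
  [0.7,[0,0,0],[0,0,-1]],
])

```text
time: 5.92
ee_pos: [0.5295, -0.2853, 0.1869]
tcp_rot: [178.1, -1.5, 114.9]
wrist_force: [-0.5, 0.0, 0.7]
opening: 0.06
```

```bash
python3 - <<'E'
from h import *
st()
p=np.load("ctrl.npy");b=W(p,[.01,0,0])[0]; plan([b[0],b[1],.15],145,7)
E
```

```text
t 5.92 tcp [ 0.5295 -0.2853  0.1869] [178.06  -1.53 114.94] ctrl-local [ 0.014  -0.0607  0.1869] F(ctrl) [-0.39 -0.26  0.74] T [-0.01  0.07  0.01] op 0.06
[0.08, 0.12, 0.09] [0.05, -0.02, -0.72]
[0.07, 0.12, 0.09] [0.05, -0.02, -0.72]
[0.06, 0.13, 0.09] [0.05, -0.02, -0.72]
[0.05, 0.13, 0.09] [0.05, -0.02, -0.72]
[0.04, 0.14, 0.09] [0.05, -0.02, -0.72]
[0.03, 0.14, 0.09] [0.05, -0.02, -0.72]
[0.02, 0.14, 0.09] [0.05, -0.02, -0.72]
```

Request:
arm_command([
  [0.7,[0.08,0.12,0.09],[0.05,-0.02,-0.72]],
  [0.7,[0.07,0.12,0.09],[0.05,-0.02,-0.72]],
  [0.7,[0.06,0.13,0.09],[0.05,-0.02,-0.72]],
  [0.7,[0.05,0.13,0.09],[0.05,-0.02,-0.72]],
  [0.7,[0.04,0.14,0.09],[0.05,-0.02,-0.72]],
  [0.7,[0.03,0.14,0.09],[0.05,-0.02,-0.72]],
  [0.7,[0.02,0.14,0.09],[0.05,-0.02,-0.72]],
  [0.7,[0,0,0],[0,0,0]],
  [0.7,[0,0,0],[0,0,0]],
])

```text
time: 7.05
ee_pos: [0.5609, -0.2336, 0.1507]
tcp_rot: [179.8, -0.1, 144.9]
wrist_force: [-0.8, -0.7, -0.7]
opening: 0.0601
```

```bash
python3 - <<'E'
from h import *
t=viewer.camera("top");s=viewer.camera("side")
a=cv2.resize(t[140:240,375:475],None,fx=4,fy=4);b=cv2.resize(s[100:200,315:415],None,fx=4,fy=4)
cv2.imwrite("pics/p3.png",np.hstack([a,b]));st()
p=np.load("ctrl.npy");b=W(p,[.01,0,0])[0]; plan([b[0],b[1],.082],145,4)
E
```

```text
t 7.15 tcp [ 0.5609 -0.2337  0.1507] [ 1.7977e+02 -1.0000e-01  1.4488e+02] ctrl-local [ 0.0102 -0.0005  0.1507] F(ctrl) [-0.18  0.5  -0.02] T [ 0.02  0.03 -0.08] op 0.0601
[0.0, 0.0, 0.29] [0.01, -0.0, -0.01]
[0.0, 0.0, 0.29] [0.01, -0.0, -0.01]
[0.0, 0.0, 0.29] [0.01, -0.0, -0.01]
[0.0, 0.0, 0.29] [0.01, -0.0, -0.01]
```

View pics/p3.png

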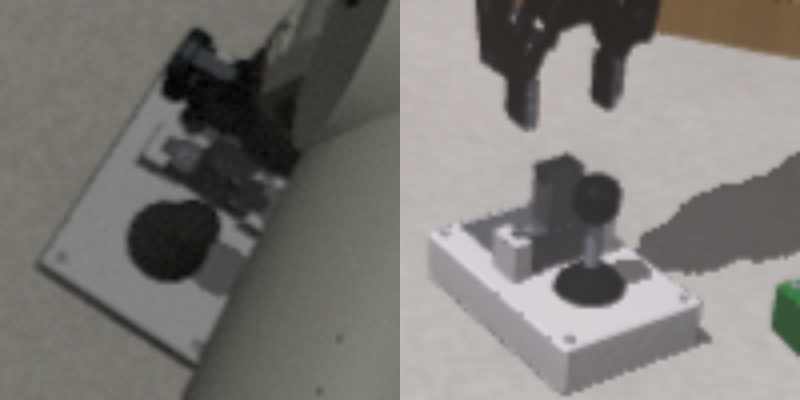

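The fingers straddle the handle: in the side view the tips are at about (445,131) and (466,126), with the handle at (455,141) between them. Descending.

Request:
arm_command([
  [0.7,[0,0,0.29],[0,0,0]],
  [0.7,[0,0,0.29],[0,0,0]],
  [0.7,[0,0,0.29],[0,0,0]],
  [0.7,[0,0,0.27],[0,0,0]],
  [0.5,[0,0,0],[0,0,0]],
], newtons=25)

```text
time: 7.78
ee_pos: [0.56, -0.2326, 0.0799]
tcp_rot: [179.8, -0.3, 145.0]
wrist_force: [-0.5, -0.5, 0.2]
opening: 0.0437
```

Request:
arm_command([
  [0.4,[0,0,0],[0,0,0]],
  [0.3,[0,0,0],[0,0,0]],
  [0.2,[0,0,0],[0,0,0]],
  [0.2,[0,0,0],[0,0,0]],
])

```text
time: 8.28
ee_pos: [0.5613, -0.2332, 0.0827]
tcp_rot: [179.8, -0.1, 145.0]
wrist_force: [0.2, 0.0, 4.2]
opening: 0.0299
```

```bash
python3 - <<'E'
from h import *
s=viewer.camera("side")
cv2.imwrite("pics/p4.png",cv2.resize(s[100:200,315:415],None,fx=5,fy=5));st()
E
```

```text
t 8.32 tcp [ 0.5613 -0.2332  0.0826] [ 1.7976e+02 -6.0000e-02  1.4496e+02] ctrl-local [0.0102 0.0002 0.0826] F(ctrl) [-0.33  0.32  4.35] T [-0.04  0.03  0.01] op 0.0296
```

View pics/p4.png

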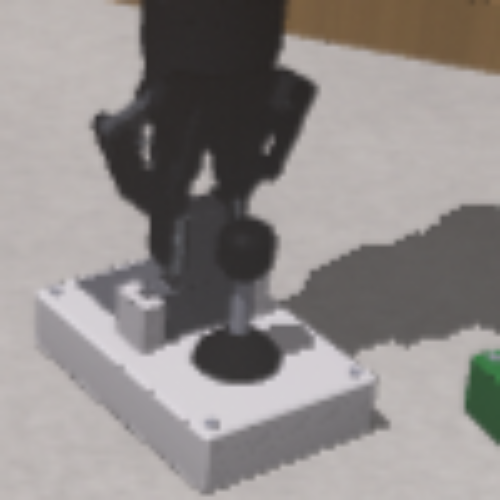

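The gripper closed at 29.6 mm, which matches the 30 mm handle, with no side force. Lifting straight up, gently first.

Request:
arm_command([
  [0.2,[0,0,-0.1],[0,0,0]],
  [0.2,[0,0,-0.15],[0,0,0]],
  [0.2,[0,0,-0.15],[0,0,0]],
])

```text
time: 8.7
ee_pos: [0.5609, -0.2331, 0.1065]
tcp_rot: [179.8, -0.1, 145.0]
wrist_force: [-0.3, 0.0, -0.1]
opening: 0.0297
```

```bash
python3 -c "
from h import *
st()"
```

```text
t 8.7 tcp [ 0.5609 -0.2331  0.1065] [ 1.7978e+02 -1.4000e-01  1.4496e+02] ctrl-local [0.0099 0.     0.1065] F(ctrl) [-0.24 -0.15 -0.07] T [0.01 0.02 0.01] op 0.0297
```

Request:
arm_command([
  [0.2,[0,0,-0.25],[0,0,0]],
  [0.2,[0,0,-0.3],[0,0,0]],
  [0.2,[0,0,-0.4],[0,0,0]],
  [0.2,[0,0,-0.4],[0,0,0]],
  [0.2,[0,0,-0.2],[0,0,0]],
  [0.2,[0,0,0],[0,0,0]],
])

```text
time: 9.45
ee_pos: [0.5613, -0.2337, 0.1999]
tcp_rot: [179.8, -0.0, 145.0]
wrist_force: [-0.1, -0.5, -0.1]
opening: 0.0293
```

```bash
python3 - <<'E'
from h import *
s=viewer.camera("side")
cv2.imwrite("pics/p5.png",cv2.resize(s[60:200,315:435],None,fx=4,fy=4));st()
plan([.493,.2,.2],145,12)
E
```

```text
t 9.5 tcp [ 0.561  -0.2336  0.1988] [ 1.7978e+02 -1.2000e-01  1.4496e+02] ctrl-local [ 0.0102 -0.0003  0.1988] F(ctrl) [-0.14 -0.8  -2.15] T [-0.    0.02  0.02] op 0.0294
[0.42, 0.44, 0.0] [0.0, -0.0, -0.0]
[0.42, 0.44, 0.0] [0.0, -0.0, -0.0]
[0.42, 0.44, 0.0] [0.0, -0.0, -0.0]
[0.42, 0.44, 0.0] [0.0, -0.0, -0.0]
[0.42, 0.44, 0.0] [0.0, -0.0, -0.0]
[0.42, 0.44, -0.0] [0.0, -0.0, -0.0]
[0.42, 0.44, -0.0] [0.0, -0.0, -0.0]
[0.42, 0.44, -0.0] [0.0, -0.0, -0.0]
[0.42, 0.44, -0.0] [0.0, -0.0, -0.0]
[0.42, 0.44, -0.0] [0.0, -0.0, -0.0]
[0.42, 0.44, -0.0] [0.0, -0.0, -0.0]
[0.42, 0.44, -0.0] [0.0, -0.0, -0.0]
```

View pics/p5.png

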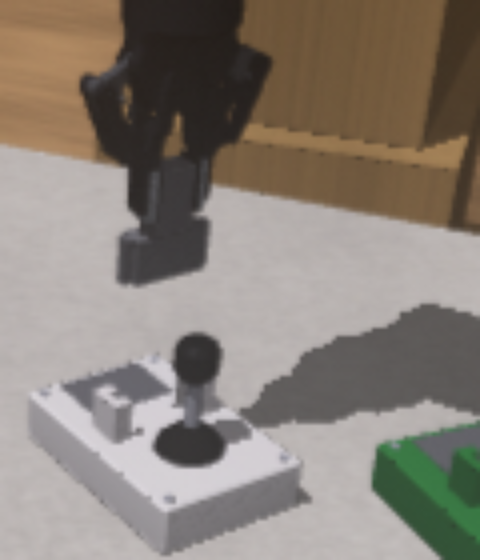

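The block is out and held upright. Carrying it over to the dish, with the speed ramped.

Request:
arm_command([
  [0.2,[0.12,0.13,0],[0,0,0]],
  [0.2,[0.25,0.26,0],[0,0,0]],
  [0.2,[0.35,0.37,0],[0,0,0]],
  [0.2,[0.4,0.42,0],[0,0,0]],
  [0.2,[0.4,0.42,0],[0,0,0]],
  [0.2,[0.4,0.42,0],[0,0,0]],
  [0.2,[0.4,0.42,0],[0,0,0]],
  [0.2,[0.4,0.42,0],[0,0,0]],
  [0.2,[0.4,0.42,0],[0,0,0]],
  [0.2,[0.4,0.42,0],[0,0,0]],
  [0.2,[0.4,0.42,0],[0,0,0]],
  [0.2,[0.4,0.42,0],[0,0,0]],
])

```text
time: 11.0
ee_pos: [0.5036, 0.1403, 0.2003]
tcp_rot: [179.8, -0.2, 145.0]
wrist_force: [0.7, -0.6, -0.1]
opening: 0.0298
```

Request:
arm_command([
  [0.2,[0.35,0.37,0],[0,0,0]],
  [0.2,[0.22,0.24,0],[0,0,0]],
  [0.2,[0.1,0.1,0],[0,0,0]],
  [0.2,[0,0,0],[0,0,0]],
  [0.2,[0,0,0],[0,0,0]],
])

```text
time: 11.62
ee_pos: [0.4967, 0.1956, 0.2008]
tcp_rot: [179.8, -0.1, 144.9]
wrist_force: [0.4, -0.7, -0.6]
opening: 0.0299
```

```bash
python3 - <<'E'
from h import *
st()
plan([.493,.2,.1],145,5)
E
```

```text
t 11.62 tcp [0.4967 0.1956 0.2008] [ 1.7979e+02 -1.3000e-01  1.4492e+02] ctrl-local [-0.2886  0.3144  0.2008] F(ctrl) [ 0.7  -0.36 -0.64] T [ 0.06  0.03 -0.02] op 0.0299
[0.02, 0.0, 0.34] [0.01, -0.0, -0.0]
[0.02, 0.0, 0.34] [0.01, -0.0, -0.0]
[0.02, 0.0, 0.34] [0.01, -0.0, -0.0]
[0.02, 0.0, 0.34] [0.01, -0.0, -0.0]
[0.02, 0.0, 0.34] [0.01, -0.0, -0.0]
```

Request:
arm_command([
  [0.2,[0.02,0,0.2],[0,0,0]],
  [0.2,[0.02,0,0.35],[0,0,0]],
  [0.2,[0.02,0,0.4],[0,0,0]],
  [0.2,[0.02,0,0.4],[0,0,0]],
  [0.2,[0.02,0,0.4],[0,0,0]],
  [0.2,[0,0,0.3],[0,0,0]],
  [0.2,[0,0,0.15],[0,0,0]],
  [0.2,[0,0,0],[0,0,0]],
  [0.2,[0,0,0],[0,0,0]],
])

```text
time: 12.75
ee_pos: [0.4922, 0.2004, 0.0697]
tcp_rot: [179.7, -0.1, 145.0]
wrist_force: [0.3, -0.2, -0.3]
opening: 0.0299
```

```bash
python3 - <<'E'
from h import *
s=viewer.camera("side")
cv2.imwrite("pics/p6.png",cv2.resize(s[180:330,240:380],None,fx=4,fy=4));st()
E
```

```text
t 12.8 tcp [0.4922 0.2004 0.0697] [ 1.7971e+02 -9.0000e-02  1.4496e+02] ctrl-local [-0.2951  0.3158  0.0697] F(ctrl) [-0.22  0.25 -0.48] T [-0.02 -0.01 -0.02] op 0.0297
```

View pics/p6.png

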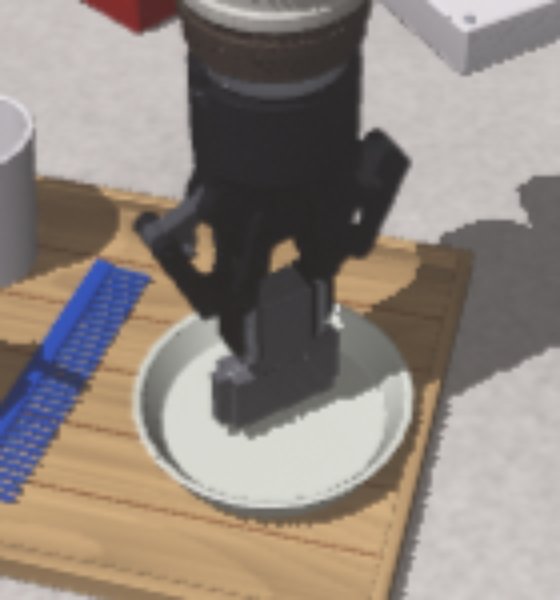

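The block hangs about 13 mm above the dish floor and is centred in the dish. Lowering in small steps.

Request:
arm_command([
  [0.2,[0,0,0.07],[0,0,0]],
  [0.2,[0,0,0.07],[0,0,0]],
  [0.2,[0,0,0.03],[0,0,0]],
  [0.2,[0,0,0.02],[0,0,0]],
  [0.2,[0,0,0],[0,0,0]],
  [0.2,[0,0,0],[0,0,0]],
])

```text
time: 13.55
ee_pos: [0.4918, 0.2004, 0.0575]
tcp_rot: [179.8, -0.1, 145.0]
wrist_force: [-0.6, -0.7, -1.4]
opening: 0.0296
```

Request:
arm_command([
  [0.2,[0,0,0.02],[0,0,0]],
  [0.2,[0,0,0],[0,0,0]],
])

```text
time: 13.8
ee_pos: [0.4919, 0.2004, 0.0566]
tcp_rot: [179.8, -0.1, 145.0]
wrist_force: [-1.7, -0.0, 2.5]
opening: 0.0295
```

```bash
python3 -c "
from h import *
st()"
```

```text
t 13.8 tcp [0.4919 0.2004 0.0566] [ 1.7975e+02 -1.1000e-01  1.4496e+02] ctrl-local [-0.2953  0.3156  0.0566] F(ctrl) [-1.39 -0.99  2.51] T [-0.09  0.21  0.01] op 0.0295
```

It touched down at the predicted 0.0566 m with 2.5 N. Releasing gently, then rising.

Request:
arm_command([
  [0.38,[0,0,0],[0,0,0]],
  [0.42,[0,0,0],[0,0,0]],
  [0.5,[0,0,0],[0,0,0]],
  [0.6,[0,0,0],[0,0,0]],
  [0.6,[0,0,0],[0,0,0]],
  [0.6,[0,0,-0.15],[0,0,0]],
  [0.6,[0,0,-0.3],[0,0,0]],
  [0.6,[0,0,-0.5],[0,0,0]],
  [0.6,[0,0,-0.6],[0,0,0]],
  [0.6,[0,0,-0.5],[0,0,0]],
  [0.6,[0,0,-0.3],[0,0,0]],
  [0.6,[0,0,0],[0,0,0]],
])

```text
time: 15.3
ee_pos: [0.4924, 0.2, 0.1998]
tcp_rot: [179.6, -0.0, 145.0]
wrist_force: [0.2, -0.0, 0.4]
opening: 0.0513
```

```bash
python3 - <<'E'
from h import *
s=viewer.camera("side")
cv2.imwrite("pics/p7.png",cv2.resize(s[180:330,180:380],None,fx=4,fy=4));st()
p=np.load("ctrl.npy");b=W(p,[-.09,0,0])[0]; plan([b[0],b[1],.19],145,12)
E
```

```text
t 15.35 tcp [0.492  0.1998 0.1982] [ 1.7969e+02 -8.0000e-02  1.4496e+02] ctrl-local [-0.2949  0.3152  0.1982] F(ctrl) [-0.15  0.81 -0.75] T [-0.02 -0.    0.  ] op 0.0508
[-0.28, -0.44, 0.01] [0.0, -0.0, -0.0]
[-0.28, -0.44, 0.01] [0.0, -0.0, -0.0]
[-0.28, -0.44, 0.01] [0.0, -0.0, -0.0]
[-0.28, -0.44, 0.01] [0.0, -0.0, -0.0]
[-0.28, -0.44, 0.01] [0.0, -0.0, -0.0]
[-0.28, -0.44, 0.01] [0.0, -0.0, -0.0]
[-0.28, -0.44, 0.01] [0.0, -0.0, -0.0]
[-0.28, -0.44, 0.01] [0.0, -0.0, -0.0]
[-0.28, -0.44, 0.01] [0.0, -0.0, -0.0]
[-0.28, -0.44, 0.01] [0.0, -0.0, -0.0]
[-0.28, -0.44, 0.01] [0.0, -0.0, -0.0]
[-0.28, -0.44, 0.01] [0.0, -0.0, -0.0]
```

View pics/p7.png

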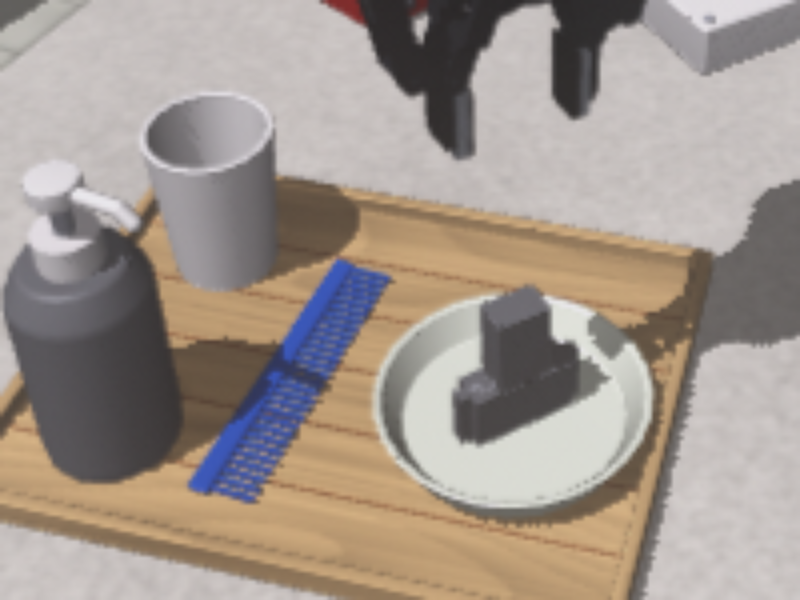

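The block stands upright in the dish and its neighbours are undisturbed. Shutting the fingers and moving behind the stick.

Request:
arm_command([
  [0.3,[-0.1,-0.15,0],[0,0,0]],
  [0,[-0.2,-0.32,0.01],[0,0,0]],
  [0,[-0.26,-0.42,0.01],[0,0,0]],
  [0,[-0.28,-0.44,0.01],[0,0,0]],
  [0,[-0.28,-0.44,0.01],[0,0,0]],
  [0,[-0.28,-0.44,0.01],[0,0,0]],
  [0,[-0.28,-0.44,0.01],[0,0,0]],
  [0,[-0.28,-0.44,0.01],[0,0,0]],
  [0,[-0.28,-0.44,0.01],[0,0,0]],
  [0,[-0.28,-0.44,0.01],[0,0,0]],
  [0,[-0.28,-0.44,0.01],[0,0,0]],
  [0,[-0.28,-0.44,0.01],[0,0,0]],
])

```text
time: 16.85
ee_pos: [0.4749, -0.146, 0.1881]
tcp_rot: [179.8, -0.2, 144.9]
wrist_force: [0.6, -0.1, 0.3]
opening: -0.0
```

Request:
arm_command([
  [0,[-0.24,-0.38,0.01],[0,0,0]],
  [0,[-0.14,-0.25,0.01],[0,0,0]],
  [0,[0,0,0],[0,0,0]],
  [0,[0,0,0],[0,0,0]],
])

```text
time: 17.35
ee_pos: [0.4727, -0.1882, 0.1875]
tcp_rot: [179.8, -0.2, 145.0]
wrist_force: [-0.0, 0.1, -1.0]
opening: 0.0
```

```bash
python3 - <<'E'
from h import *
st()
p=np.load("ctrl.npy");b=W(p,[-.085,0,0])[0]; plan([b[0],b[1],.094],145,5)
E
```

```text
t 17.35 tcp [ 0.4727 -0.1882  0.1875] [ 1.7977e+02 -1.6000e-01  1.4497e+02] ctrl-local [-0.0881 -0.0137  0.1875] F(ctrl) [-0.07  0.09 -1.01] T [-0.07 -0.02 -0.  ] op 0.0
[-0.01, 0.04, 0.31] [0.01, -0.01, -0.0]
[-0.01, 0.04, 0.31] [0.01, -0.01, -0.0]
[-0.01, 0.04, 0.31] [0.01, -0.01, -0.0]
[-0.01, 0.05, 0.31] [0.01, -0.01, -0.0]
[-0.01, 0.05, 0.31] [0.01, -0.01, -0.0]
```

Request:
arm_command([
  [0,[-0.01,0.04,0.31],[0,0,0]],
  [0,[-0.01,0.04,0.31],[0,0,0]],
  [0,[-0.01,0.05,0.31],[0,0,0]],
  [0,[-0.01,0.05,0.31],[0,0,0]],
  [0,[-0.01,0.05,0.31],[0,0,0]],
  [0,[0,0,0],[0,0,0]],
  [0,[0,0,0],[0,0,0]],
])

```text
time: 18.23
ee_pos: [0.4835, -0.1788, 0.0952]
tcp_rot: [179.8, -0.1, 145.0]
wrist_force: [-0.4, -0.5, 0.8]
opening: 0.0001
```

```bash
python3 - <<'E'
from h import *
s=viewer.camera("side");t=viewer.camera("top")
cv2.imwrite("pics/p8.png",np.hstack([cv2.resize(t[140:240,375:475],None,fx=4,fy=4),cv2.resize(s[110:210,310:410],None,fx=4,fy=4)]));st()
E
```

```text
t 18.32 tcp [ 0.4837 -0.1789  0.0956] [ 1.7976e+02 -6.0000e-02  1.4495e+02] ctrl-local [-0.0845  0.0002  0.0956] F(ctrl) [ 0.27 -0.47 -0.04] T [0.01 0.04 0.02] op -0.0
```

View pics/p8.png

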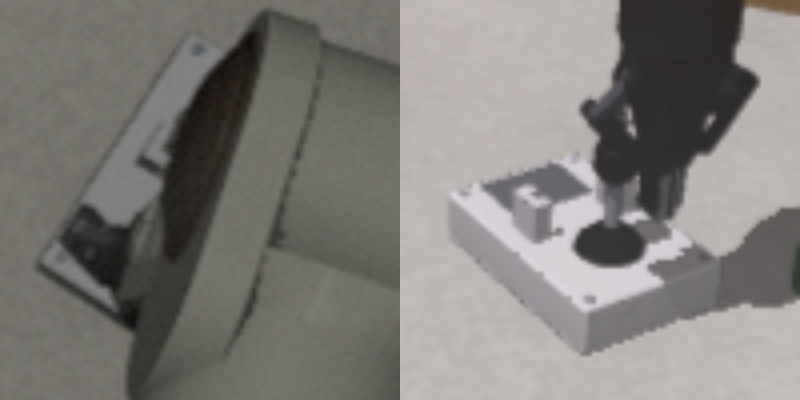

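The shut fingers stand behind the knob (side crop: knob at about (463,150), fingers just behind it). Pushing slowly along tool −x.

Request:
arm_command([
  [0,[-0.07,0,0.05],[0,0,0]],
  [0,[-0.07,0,0],[0,0,0]],
  [0,[-0.07,0,0],[0,0,0]],
  [0,[-0.07,0,0],[0,0,0]],
  [0,[-0.07,0,0],[0,0,0]],
  [0,[-0.07,0,0],[0,0,0]],
  [0,[-0.07,0,0],[0,0,0]],
  [0,[0,0,0],[0,0,0]],
])

```text
time: 19.32
ee_pos: [0.5075, -0.1956, 0.0915]
tcp_rot: [179.8, -0.1, 145.0]
wrist_force: [-1.6, 0.7, -0.0]
opening: 0.0002
```

```bash
python3 -c "
from h import *
st()"
```

```text
t 19.32 tcp [ 0.5075 -0.1956  0.0915] [ 1.7978e+02 -1.4000e-01  1.4495e+02] ctrl-local [-0.0554  0.0001  0.0915] F(ctrl) [-1.73 -0.4  -0.01] T [0.1  0.03 0.02] op 0.0002
```

Request:
arm_command([
  [0,[-0.05,0,0],[0,0,0]],
  [0,[-0.05,0,0],[0,0,0]],
  [0,[0,0,0],[0,0,0]],
])

```text
time: 19.7
ee_pos: [0.5124, -0.1991, 0.0916]
tcp_rot: [179.8, -0.1, 145.0]
wrist_force: [-0.2, 0.4, 0.8]
opening: 0.0001
```

```bash
python3 - <<'E'
from h import *
s=viewer.camera("side")
cv2.imwrite("pics/p9.png",cv2.resize(s[110:210,310:410],None,fx=5,fy=5));st()
E
```

```text
t 19.75 tcp [ 0.5123 -0.199   0.0916] [ 1.7978e+02 -1.4000e-01  1.4496e+02] ctrl-local [-0.0496  0.0001  0.0916] F(ctrl) [-1.39 -0.98  0.24] T [ 0.11  0.15 -0.  ] op 0.0
```

View pics/p9.png

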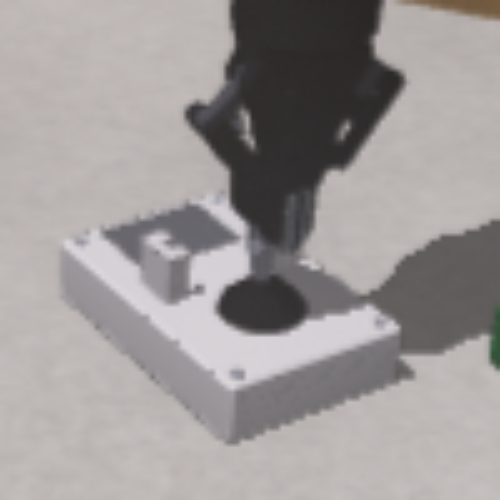

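The stick is tilting straight under the fingers. From here I go in short steps and read the force each time.

Request:
arm_command([
  [0,[-0.05,0,0],[0,0,0]],
  [0,[-0.04,0,0],[0,0,0]],
  [0,[0,0,0],[0,0,0]],
])

```text
time: 20.12
ee_pos: [0.5168, -0.2021, 0.0915]
tcp_rot: [179.8, -0.1, 145.0]
wrist_force: [-0.4, 0.4, 0.6]
opening: 0.0003
```

```bash
python3 -c "
from h import *
st()"
```

```text
t 20.12 tcp [ 0.5168 -0.2021  0.0915] [ 1.7978e+02 -1.4000e-01  1.4496e+02] ctrl-local [-0.0441  0.0001  0.0915] F(ctrl) [-0.51  0.07  0.57] T [ 0.18  0.2  -0.02] op 0.0003
```

Request:
arm_command([
  [0,[-0.02,0,0],[0,0,0]],
  [0,[0,0,0],[0,0,0]],
])

```text
time: 20.38
ee_pos: [0.5177, -0.2028, 0.0916]
tcp_rot: [179.8, -0.1, 145.0]
wrist_force: [-1.1, 1.5, 1.4]
opening: 0.0002
```

```bash
python3 -c "
from h import *
st()"
```

```text
t 20.38 tcp [ 0.5177 -0.2028  0.0916] [ 1.7978e+02 -1.3000e-01  1.4496e+02] ctrl-local [-0.0429  0.0001  0.0916] F(ctrl) [-1.79  0.63  1.44] T [0.08 0.23 0.  ] op 0.0002
```

Request:
arm_command([
  [0,[-0.02,0,0],[0,0,0]],
  [0,[0,0,0],[0,0,0]],
])

```text
time: 20.62
ee_pos: [0.5187, -0.2035, 0.0915]
tcp_rot: [179.8, -0.1, 145.0]
wrist_force: [-1.4, 1.6, 1.1]
opening: -0.0002
```

```bash
python3 -c "
from h import *
st()"
```

```text
t 20.62 tcp [ 0.5187 -0.2035  0.0915] [ 1.7978e+02 -1.4000e-01  1.4496e+02] ctrl-local [-0.0417  0.0001  0.0915] F(ctrl) [-2.02  0.51  1.06] T [ 0.14  0.22 -0.01] op -0.0002
```

Request:
arm_command([
  [0,[-0.02,0,0],[0,0,0]],
  [0,[0,0,0],[0,0,0]],
])

```text
time: 20.88
ee_pos: [0.5196, -0.2042, 0.0915]
tcp_rot: [179.8, -0.1, 145.0]
wrist_force: [-1.3, 1.1, 0.1]
opening: 0.0001
```

```bash
python3 -c "
from h import *
st()"
```

```text
t 20.88 tcp [ 0.5196 -0.2042  0.0915] [ 1.7978e+02 -1.4000e-01  1.4496e+02] ctrl-local [-0.0405  0.0001  0.0915] F(ctrl) [-1.71  0.18  0.1 ] T [ 0.15  0.29 -0.04] op 0.0001
```

Request:
arm_command([
  [0,[-0.02,0,0],[0,0,0]],
  [0,[-0.02,0,0],[0,0,0]],
  [0,[0,0,0],[0,0,0]],
])

```text
time: 21.25
ee_pos: [0.5216, -0.2055, 0.0915]
tcp_rot: [179.8, -0.1, 145.0]
wrist_force: [-2.3, 1.0, -0.5]
opening: 0.0001
```

Request:
arm_command([
  [0,[-0.02,0,0],[0,0,0]],
  [0,[0,0,0],[0,0,0]],
])

```text
time: 21.5
ee_pos: [0.5225, -0.2062, 0.0914]
tcp_rot: [179.8, -0.2, 145.0]
wrist_force: [-2.2, 1.1, -1.0]
opening: 0.0001
```

Request:
arm_command([
  [0,[-0.02,0,0],[0,0,0]],
  [0,[0,0,0],[0,0,0]],
])

```text
time: 21.75
ee_pos: [0.5235, -0.2069, 0.0914]
tcp_rot: [179.8, -0.2, 145.0]
wrist_force: [-0.9, 0.9, -1.0]
opening: 0.0001
```

```bash
python3 -c "
from h import *
st()"
```

```text
t 21.75 tcp [ 0.5235 -0.2069  0.0914] [ 1.7978e+02 -1.5000e-01  1.4496e+02] ctrl-local [-0.0358  0.0001  0.0914] F(ctrl) [-1.22  0.2  -0.98] T [ 0.26  0.39 -0.06] op 0.0001
```

Request:
arm_command([
  [0,[-0.02,0,0],[0,0,0]],
  [0,[0,0,0],[0,0,0]],
])

```text
time: 22.0
ee_pos: [0.5245, -0.2076, 0.0915]
tcp_rot: [179.8, -0.1, 145.0]
wrist_force: [-2.2, 0.9, -2.3]
opening: -0.0001
```

Request:
arm_command([
  [0,[-0.02,0,0],[0,0,0]],
  [0,[0,0,0],[0,0,0]],
])

```text
time: 22.25
ee_pos: [0.5255, -0.2083, 0.0915]
tcp_rot: [179.8, -0.1, 145.0]
wrist_force: [-1.8, 1.9, -2.6]
opening: -0.0001
```

Request:
arm_command([
  [0,[-0.02,0,0],[0,0,0]],
  [0,[0,0,0],[0,0,0]],
])

```text
time: 22.5
ee_pos: [0.5265, -0.209, 0.0916]
tcp_rot: [179.8, -0.1, 145.0]
wrist_force: [-2.9, 1.3, -3.1]
opening: -0.0001
```

```bash
python3 - <<'E'
from h import *
s=viewer.camera("side")
cv2.imwrite("pics/p10.png",cv2.resize(s[110:210,310:410],None,fx=6,fy=6,interpolation=cv2.INTER_CUBIC));st()
E
```

```text
t 22.55 tcp [ 0.5265 -0.209   0.0915] [ 1.7978e+02 -1.4000e-01  1.4496e+02] ctrl-local [-0.0322  0.0001  0.0915] F(ctrl) [-2.86 -0.16 -2.17] T [ 0.32  0.53 -0.03] op 0.0002
```

View pics/p10.png

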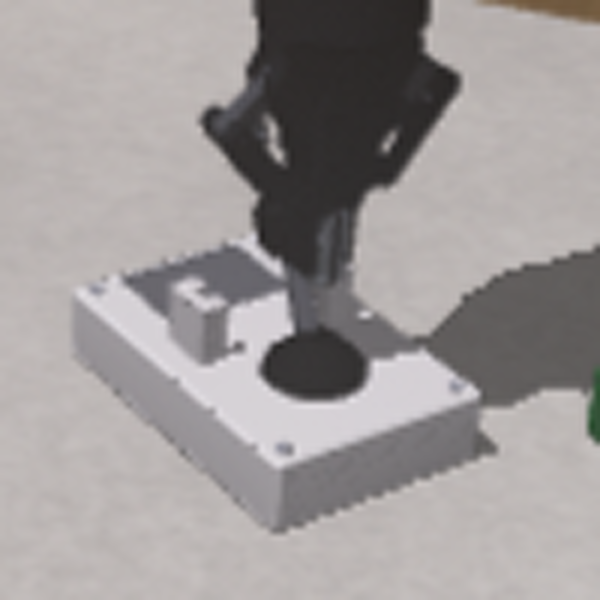

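Friction on the finger now pulls the tool down (Fz about −2 to −3 N), since the knob sinks along its arc. I'll follow the arc with a small downward share.

Request:
arm_command([
  [0,[-0.01,0,0.02],[0,0,0]],
  [0,[0,0,0.01],[0,0,0]],
  [0,[0,0,0],[0,0,0]],
])

```text
time: 22.92
ee_pos: [0.5272, -0.2094, 0.0901]
tcp_rot: [179.8, -0.1, 145.0]
wrist_force: [-1.7, 1.1, 1.1]
opening: -0.0
```

```bash
python3 -c "
from h import *
st()"
```

```text
t 22.93 tcp [ 0.5272 -0.2094  0.0901] [ 1.7977e+02 -1.0000e-01  1.4496e+02] ctrl-local [-0.0314  0.0001  0.0901] F(ctrl) [-2.   -0.1   1.09] T [0.22 0.38 0.02] op -0.0
```

Request:
arm_command([
  [0,[-0.02,0,0.01],[0,0,0]],
  [0,[0,0,0],[0,0,0]],
])

```text
time: 23.18
ee_pos: [0.5281, -0.21, 0.0892]
tcp_rot: [179.8, -0.1, 145.0]
wrist_force: [-1.4, 1.2, 1.2]
opening: 0.0002
```

```bash
python3 -c "
from h import *
st()"
```

```text
t 23.18 tcp [ 0.5281 -0.21    0.0892] [ 1.7978e+02 -1.3000e-01  1.4496e+02] ctrl-local [-0.0303  0.0001  0.0892] F(ctrl) [-1.86  0.15  1.16] T [ 0.27  0.37 -0.03] op 0.0002
```

Request:
arm_command([
  [0,[-0.02,0,0.008],[0,0,0]],
  [0,[0,0,0],[0,0,0]],
])

```text
time: 23.42
ee_pos: [0.529, -0.2107, 0.0886]
tcp_rot: [179.8, -0.1, 145.0]
wrist_force: [-2.3, 1.4, 1.7]
opening: -0.0
```

```bash
python3 -c "
from h import *
st()"
```

```text
t 23.43 tcp [ 0.529  -0.2107  0.0886] [ 1.7978e+02 -1.4000e-01  1.4496e+02] ctrl-local [-0.0291  0.0001  0.0886] F(ctrl) [-2.68 -0.16  1.71] T [ 0.18  0.36 -0.05] op -0.0
```

Request:
arm_command([
  [0,[-0.02,0,0.008],[0,0,0]],
  [0,[0,0,0],[0,0,0]],
])

```text
time: 23.68
ee_pos: [0.53, -0.2114, 0.0882]
tcp_rot: [179.8, -0.1, 145.0]
wrist_force: [-3.1, 1.3, 1.6]
opening: -0.0
```

```bash
python3 -c "
from h import *
st()"
```

```text
t 23.68 tcp [ 0.53   -0.2114  0.0882] [ 1.7978e+02 -1.4000e-01  1.4496e+02] ctrl-local [-0.0279  0.0001  0.0882] F(ctrl) [-3.33 -0.73  1.61] T [ 0.25  0.36 -0.06] op -0.0
```

Request:
arm_command([
  [0,[-0.02,0,0.008],[0,0,0]],
  [0,[0,0,0],[0,0,0]],
])

```text
time: 23.92
ee_pos: [0.5309, -0.2121, 0.0877]
tcp_rot: [179.8, -0.1, 145.0]
wrist_force: [-3.2, 0.9, 1.7]
opening: 0.0002
```

```bash
python3 -c "
from h import *
st()"
```

```text
t 23.93 tcp [ 0.5309 -0.2121  0.0877] [ 1.7978e+02 -1.4000e-01  1.4496e+02] ctrl-local [-0.0267  0.0001  0.0877] F(ctrl) [-3.08 -1.12  1.7 ] T [ 0.29  0.4  -0.01] op 0.0002
```

Request:
arm_command([
  [0,[-0.02,0,0.006],[0,0,0]],
  [0,[0,0,0],[0,0,0]],
])

```text
time: 24.18
ee_pos: [0.5318, -0.2126, 0.0874]
tcp_rot: [179.8, -0.2, 145.0]
wrist_force: [-3.5, 1.5, 3.8]
opening: -0.0002
```

```bash
python3 - <<'E'
from h import *
s=viewer.camera("side");t=viewer.camera("top")
cv2.imwrite("pics/p11.png",cv2.resize(s[120:200,320:400],None,fx=7,fy=7,interpolation=cv2.INTER_CUBIC));st()
E
```

```text
t 24.27 tcp [ 0.5318 -0.2126  0.0874] [ 1.7978e+02 -1.5000e-01  1.4496e+02] ctrl-local [-0.0258  0.0001  0.0874] F(ctrl) [-5.57 -1.11  2.49] T [ 0.54  0.78 -0.02] op 0.0001
```

View pics/p11.png

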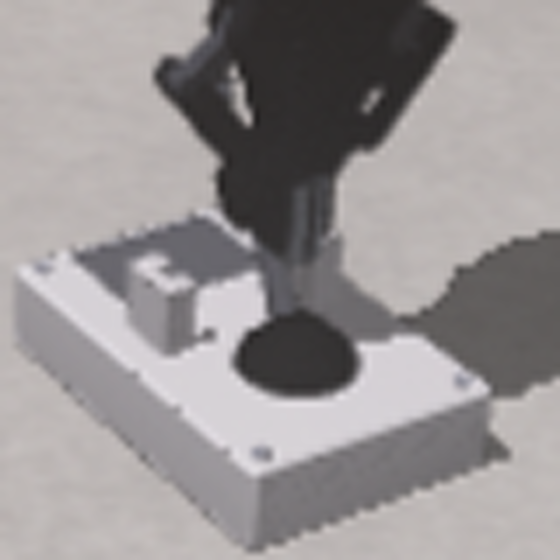

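The force jumped (Fx −3.1 → −5.6 N, torque doubled), so the switch is met. Building up to about 10 N in small steps.

Request:
arm_command([
  [0,[-0.015,0,0.006],[0,0,0]],
  [0,[0,0,0],[0,0,0]],
])

```text
time: 24.52
ee_pos: [0.5325, -0.2131, 0.0871]
tcp_rot: [179.8, -0.2, 145.0]
wrist_force: [-5.0, 3.2, 4.3]
opening: 0.0003
```

```bash
python3 -c "
from h import *
st()"
```

```text
t 24.52 tcp [ 0.5325 -0.2131  0.0871] [ 1.7978e+02 -1.5000e-01  1.4496e+02] ctrl-local [-0.0249  0.0001  0.0871] F(ctrl) [-5.89 -0.23  4.34] T [ 0.57  0.89 -0.  ] op 0.0003
```

Request:
arm_command([
  [0,[-0.015,0,0.006],[0,0,0]],
  [0,[0,0,0],[0,0,0]],
])

```text
time: 24.78
ee_pos: [0.5332, -0.2136, 0.0867]
tcp_rot: [179.8, -0.2, 145.0]
wrist_force: [-5.5, 3.4, 4.6]
opening: -0.0005
```

```bash
python3 -c "
from h import *
st()"
```

```text
t 24.77 tcp [ 0.5332 -0.2136  0.0867] [ 1.7978e+02 -1.7000e-01  1.4496e+02] ctrl-local [-0.0241  0.0001  0.0867] F(ctrl) [-6.46 -0.41  4.56] T [0.7  1.04 0.  ] op -0.0005
```

Request:
arm_command([
  [0,[-0.02,0,0.002],[0,0,0]],
  [0,[0,0,0],[0,0,0]],
])

```text
time: 25.02
ee_pos: [0.5339, -0.2142, 0.0865]
tcp_rot: [179.8, -0.2, 145.0]
wrist_force: [-6.2, 4.2, 4.8]
opening: -0.0003
```

```bash
python3 -c "
from h import *
st()"
```

```text
t 25.02 tcp [ 0.5339 -0.2142  0.0865] [179.78  -0.2  144.96] ctrl-local [-0.0231  0.0001  0.0865] F(ctrl) [-7.47 -0.05  4.83] T [ 0.79  1.21 -0.02] op -0.0003
```

Request:
arm_command([
  [0,[-0.015,0,0.003],[0,0,0]],
  [0,[0,0,0],[0,0,0]],
])

```text
time: 25.28
ee_pos: [0.5345, -0.2145, 0.0863]
tcp_rot: [179.8, -0.2, 145.0]
wrist_force: [-5.6, 4.8, 4.9]
opening: -0.0004
```

```bash
python3 -c "
from h import *
st()"
```

```text
t 25.27 tcp [ 0.5345 -0.2145  0.0863] [179.78  -0.22 144.97] ctrl-local [-0.0224  0.0001  0.0863] F(ctrl) [-7.34  0.71  4.95] T [ 0.89  1.3  -0.01] op -0.0004
```

Request:
arm_command([
  [0,[-0.015,0,0.003],[0,0,0]],
  [0,[0,0,0],[0,0,0]],
  [0,[0,0,0],[0,0,0]],
])

```text
time: 25.65
ee_pos: [0.5351, -0.215, 0.086]
tcp_rot: [179.8, -0.2, 145.0]
wrist_force: [-8.2, 5.5, 5.1]
opening: -0.0001
```

```bash
python3 - <<'E'
from h import *
st()
s=viewer.camera("side")
st()
cv2.imwrite("pics/p12.png",cv2.resize(s[120:200,320:400],None,fx=7,fy=7,interpolation=cv2.INTER_CUBIC));viewer.camera("side");st();viewer.camera("side");st();viewer.camera("side");st()
E
```

```text
t 25.65 tcp [ 0.5351 -0.215   0.086 ] [179.78  -0.24 144.97] ctrl-local [-0.0217  0.0001  0.086 ] F(ctrl) [-9.88 -0.15  5.05] T [ 1.    1.42 -0.01] op -0.0001
t 25.7 tcp [ 0.5351 -0.2149  0.086 ] [179.78  -0.24 144.97] ctrl-local [-0.0217  0.0001  0.086 ] F(ctrl) [-7.91 -1.48  4.36] T [ 1.01  1.43 -0.01] op -0.0001
t 25.75 tcp [ 0.5351 -0.2149  0.086 ] [179.78  -0.24 144.97] ctrl-local [-0.0217  0.0001  0.086 ] F(ctrl) [-9.59 -0.69  4.19] T [1.   1.39 0.01] op -0.0001
t 25.8 tcp [ 0.5351 -0.2149  0.086 ] [179.78  -0.24 144.97] ctrl-local [-0.0217  0.0001  0.086 ] F(ctrl) [-8.23 -0.32  5.64] T [ 0.96  1.4  -0.03] op 0.0001
t 25.85 tcp [ 0.5351 -0.2149  0.086 ] [179.78  -0.24 144.97] ctrl-local [-0.0217  0.0001  0.086 ] F(ctrl) [-8.31  0.22  4.63] T [0.97 1.45 0.01] op -0.0001
```

View pics/p12.png

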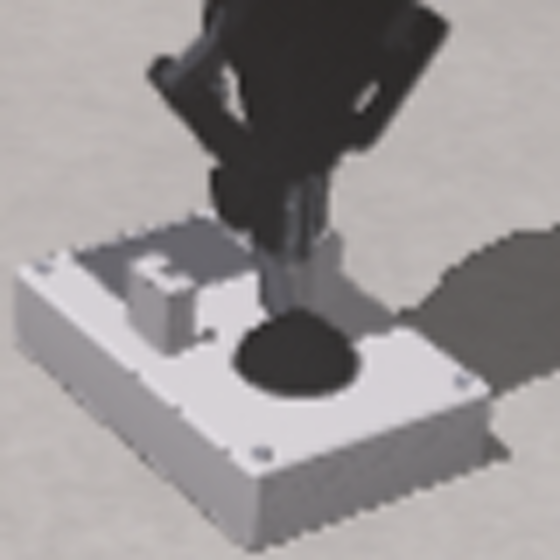

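The mean is Fx ≈ 8.8 N and Fz ≈ 4.8 N, so about 9–10 N at the knob. I'll add 1 mm for margin and hold there.

Request:
arm_command([
  [0,[-0.015,0,0.002],[0,0,0]],
  [0,[0,0,0],[0,0,0]],
  [0,[0,0,0],[0,0,0]],
])

```text
time: 26.22
ee_pos: [0.5356, -0.2153, 0.0858]
tcp_rot: [179.8, -0.3, 145.0]
wrist_force: [-8.1, 6.2, 4.9]
opening: 0.0002
```

```bash
python3 - <<'E'
from h import *
for i in range(5): st(); viewer.camera("side")
E
```

```text
t 26.23 tcp [ 0.5356 -0.2153  0.0858] [179.78  -0.27 144.97] ctrl-local [-0.021   0.0001  0.0858] F(ctrl) [-10.14   0.44   4.86] T [1.07 1.57 0.01] op 0.0002
t 26.27 tcp [ 0.5356 -0.2153  0.0858] [179.78  -0.27 144.97] ctrl-local [-0.021   0.0001  0.0858] F(ctrl) [-9.65 -0.43  4.82] T [ 1.04  1.55 -0.01] op 0.0005
t 26.32 tcp [ 0.5357 -0.2154  0.0858] [179.78  -0.27 144.97] ctrl-local [-0.021   0.0001  0.0858] F(ctrl) [-10.13  -0.3    4.68] T [ 1.09  1.53 -0.03] op 0.0001
t 26.38 tcp [ 0.5356 -0.2153  0.0858] [179.78  -0.27 144.97] ctrl-local [-0.021   0.0001  0.0858] F(ctrl) [-9.2  -0.51  4.99] T [ 1.02  1.5  -0.08] op 0.0001
t 26.43 tcp [ 0.5356 -0.2154  0.0858] [179.78  -0.27 144.97] ctrl-local [-0.021   0.0001  0.0858] F(ctrl) [-10.14   0.24   4.92] T [ 1.07  1.54 -0.03] op -0.0002
```

Request:
arm_command([
  [0,[0,0,0],[0,0,0]],
  [0,[0,0,0],[0,0,0]],
  [0,[0,0,0],[0,0,0]],
  [0,[0,0,0],[0,0,0]],
  [0,[0,0,0],[0,0,0]],
  [0,[0,0,0],[0,0,0]],
  [0,[0,0,0],[0,0,0]],
  [0,[0,0,0],[0,0,0]],
  [0,[0,0,0],[0,0,0]],
  [0,[0,0,0],[0,0,0]],
  [0,[0,0,0],[0,0,0]],
  [0,[0,0,0],[0,0,0]],
])

```text
time: 27.98
ee_pos: [0.5356, -0.2154, 0.0858]
tcp_rot: [179.8, -0.3, 145.0]
wrist_force: [-7.8, 5.9, 4.5]
opening: -0.0
```

Request:
arm_command([
  [0,[0,0,0],[0,0,0]],
  [0,[0,0,0],[0,0,0]],
  [0,[0,0,0],[0,0,0]],
  [0,[0,0,0],[0,0,0]],
  [0,[0,0,0],[0,0,0]],
  [0,[0,0,0],[0,0,0]],
  [0,[0,0,0],[0,0,0]],
  [0,[0,0,0],[0,0,0]],
  [0,[0,0,0],[0,0,0]],
  [0,[0,0,0],[0,0,0]],
  [0,[0,0,0],[0,0,0]],
  [0,[0,0,0],[0,0,0]],
])

```text
time: 29.48
ee_pos: [0.5357, -0.2154, 0.0858]
tcp_rot: [179.8, -0.3, 145.0]
wrist_force: [-8.3, 6.0, 5.1]
opening: -0.0002
```

```bash
python3 -c "
from h import *
st()"
```

```text
t 29.48 tcp [ 0.5357 -0.2154  0.0858] [179.78  -0.27 144.97] ctrl-local [-0.021   0.0001  0.0858] F(ctrl) [-10.18   0.14   5.09] T [ 1.09  1.54 -0.04] op -0.0002
```

It was held for over 3 s at Fx ≈ 9.9 N (about 10–11 N at the knob). Now backing off so the stick returns.

Request:
arm_command([
  [0,[0.04,0,0],[0,0,0]],
  [0,[0.06,0,-0.01],[0,0,0]],
  [0,[0.08,0,-0.02],[0,0,0]],
  [0,[0.1,0,-0.02],[0,0,0]],
  [0,[0.12,0,-0.02],[0,0,0]],
  [0,[0.12,0,-0.02],[0,0,0]],
  [0,[0.12,0,0],[0,0,0]],
  [0,[0.12,0,0],[0,0,0]],
  [0,[0.15,0,0],[0,0,0]],
  [0,[0.15,0,0],[0,0,0]],
  [0,[0.1,0,0],[0,0,0]],
  [0,[0,0,0],[0,0,0]],
])

```text
time: 30.98
ee_pos: [0.4794, -0.1759, 0.0918]
tcp_rot: [179.8, -0.1, 145.0]
wrist_force: [-0.2, 0.2, 0.3]
opening: -0.0002
```

Request:
arm_command([
  [0,[0,0,-0.3],[0,0,0]],
  [0,[0.1,0,-0.6],[0,0,0]],
  [0,[0.4,0,-0.6],[0,0,0]],
  [0,[0.6,0,-0.5],[0,0,0]],
  [0,[0.6,0,0],[0,0,0]],
  [0,[0.5,0,0],[0,0,0]],
  [0,[0.3,0,0],[0,0,0]],
  [0,[0,0,0],[0,0,0]],
  [0,[0,0,0],[0,0,0]],
])

```text
time: 32.1
ee_pos: [0.3574, -0.0908, 0.2126]
tcp_rot: [179.8, -0.1, 145.0]
wrist_force: [-0.0, 0.4, 0.9]
opening: -0.0001
```

```bash
python3 - <<'E'
from h import *
s=viewer.camera("side");t=viewer.camera("top");st()
cv2.imwrite("pics/e1.png",s);cv2.imwrite("pics/e2.png",t)
cv2.imwrite("pics/e3.png",cv2.resize(s[130:200,315:395],None,fx=8,fy=8,interpolation=cv2.INTER_CUBIC))
E
```

```text
t 32.2 tcp [ 0.3573 -0.0908  0.2121] [ 1.7978e+02 -1.4000e-01  1.4494e+02] ctrl-local [-2.386e-01 -2.000e-04  2.121e-01] F(ctrl) [ 0.7   0.92 -0.52] T [ 0.01 -0.   -0.01] op -0.0001
```

View pics/e1.png

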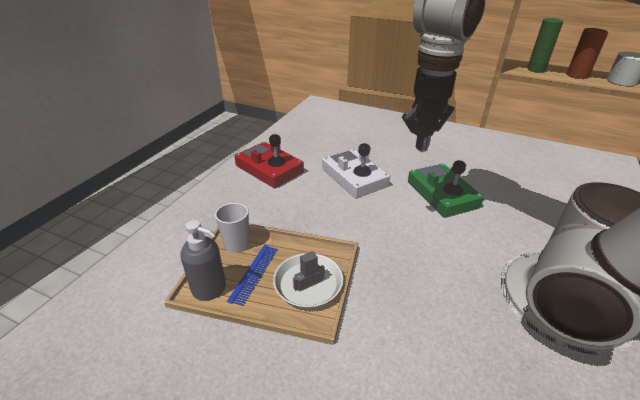

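View pics/e2.png

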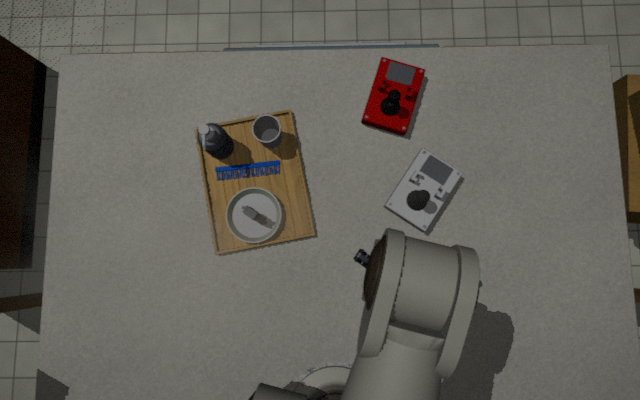

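View pics/e3.png

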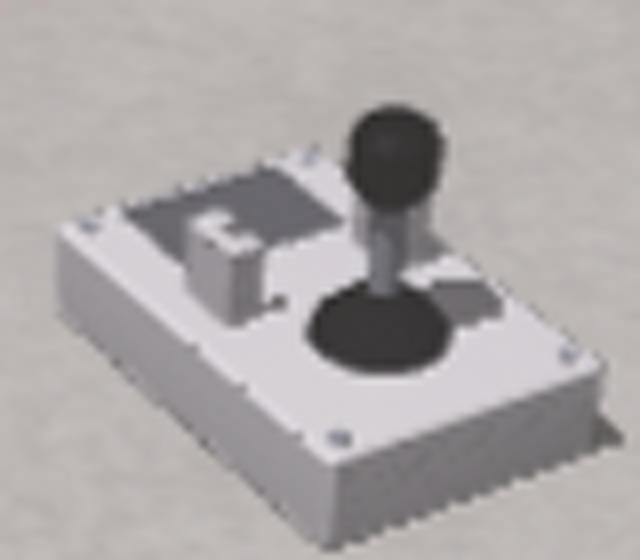

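The final pictures show the stick back upright (knob at side (364,149), the same pixel as at the start). The block stands in the dish at top (258,215), and the dish, pump, cup and comb are unmoved. Handing in.

```bash
python3 -c "
from h import *
a=cv2.imread('pics/top0.png');b=cv2.imread('pics/e2.png')
print(np.abs(a[105:180,195:320].astype(int)-b[105:180,195:320]).mean())
print(bot.job_done())"
```

```text
2.4847288888888888
the job is handed in; nothing more can be done
None
```

The job is done and handed in at about 32 s of the 67 s allowed.

- **Block:** I lifted it straight up out of the ribs and set it upright near the middle of the dish. It touched down at about 2.5 N.
- **Stick:** I pushed it straight over with shut fingers. The switch showed as a force jump at a tilt I estimate at about 0.48 rad or slightly more, the end of the stated range. I held it there for over 3 s, then backed off and it came back upright.
- **Push force:** The wrist sensor read about 9.9 N along the push and 4.9 N downward, which I work out as 10–11 N at the knob. That figure depends on where the fingers touched the knob, and the readings varied by about 0.7 N.
- **Last checks:** The arm was clear of everything. The pictures show the stick upright with the knob in its starting place, and the block standing in the dish. The dish, pump, cup, comb and look-alikes appear unmoved; only the green control was partly hidden, seen in the side picture only.
- **Disagreements:** The two cameras differed by about 3–5 mm in y, so I used values in between, and the grip and touchdown confirmed them. My first approach ran into the last joint's range limit, so I turned the gripper half round and came in that way. Nothing was touched.

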